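# Lock the clamping jig of an orthopaedic workshop with its pin

## Robot

A 7-joint arm with a two-finger parallel gripper is mounted at the origin on the work surface. World frame = base frame: x ahead of the robot, y to its left, z up, the work surface at z = 0. Lengths are in m, angles in degrees, forces in N, time in s.
With the tool pointing down it reaches from about 0.4 to 0.925 m from the base axis. Payload 5.6 kg.
Tool frame: the origin (TCP) lies midway between the tips of the shut fingers; the grasp point (between the pads) lies 19 mm behind it; z points along the fingers, y is the line along which they close (so a half turn about z gives the same grasp; the last joint's range is limited). The gripper opens to 85 mm and grips with 20 to 120 N. Pads are 22 mm wide; open, the fingers measure 114 mm over their backs; the gripper's body (76 mm by 85 mm) begins 54 mm behind the grasp point. The pads swing forward as they close: fully open they stand 13 mm farther back than shut.
Start: joints at [-72.823, 26.786, -0.665, 91.828, 0.344, 61.387, -3.226], TCP at [0.219, 0.612, 0.231] pointing down, gripper open.
Joint ranges: [-144.91, 144.91], [-17.63, 115.5], [-89.93, 88.59], [15.96, 139.68], [-74.01, 254.01], [8.47, 105.57], [-167.45, 167.45]. Speed limits (degrees/s): [147.25, 147.25, 180, 180, 180, 180, 180].

## Interface

Orientations are given as [roll, pitch, yaw] about the fixed x, y, z axes, in that order (R = Rz(yaw) Ry(pitch) Rx(roll)).
In Python, from bench import r gives the robot as it stands. The module is installed in compiled form; this text tells all that it offers.
- The arm moves only by the tool arm_command, never from a script. Its argument "rows" is a list of rows, each a list of 7 numbers: the shift along the tool's x, y, z each as a share of 0.2 m, from -1 to 1, then the turn, a rotation vector about the tool's x, y, z each as a share of 45 degrees, from -1 to 1, then the closure, from -1 (fully open) to 1 (shut). A call has exactly 10 rows; each row is the pose to reach, as a shift and turn from the pose commanded when the call began, along the tool's axes at that moment; what a row does not reach only later rows make up. A row lasts 1/12 s, in which the tool goes at most 41.7 mm and 7.16 degrees, less where a joint would pass 70% of its speed; a pose out of reach is approached as far as the arm can. A call with a number of a shift or a turn outside -1 to 1 is refused whole. A call with a gripper value outside its range is refused whole. The fingers move at their own pace and stop on an object; "squeeze" is the grip in N (left out, the last holds). Time passes only in rows, so rows that repeat a pose let the fingers close, or fill a call up. It gives the time, the measured TCP pose, the force, the opening and the grip force at its end, in the units of the state.
- r.get_obs(): the state, without advancing time (a new reading comes with each control period).
- r.camera(name): name is "side" or "top"; returns a dict with "color" (384x512x3 uint8, red, green, blue), "depth" (384x512 float32, m along the optical axis (not along the pixel's ray), 0 where there is no reading), "intrinsics" (3x3 intrinsics, pixels), "extrinsics" (4x4, takes a point from camera to world coordinates). Camera axes: x right, y up, looking along -z (the intrinsics and any distortion apply to the point x, -y, -z); pixel columns grow to the right and rows downward; lengths in m; the calibration is good to about 2 mm. A picture is of the moment at which its call begins.
- r.job_done(): hands the job in; it is judged then, once.
The state is a dict: "t": time; "joint_pos": joint angles; "qd": joint speeds; "joint_efforts": joint torques, N m; "ee_pos": TCP position; "tcp_rot": TCP orientation; "force": force on the tool from outside, world axes, zero at the start; "moment": the same for the moment, N m; "finger_gap": opening from 0.0 (shut) to 1.0 (fully open); "gripper_force": force on a finger pad.
Only numpy, scipy, OpenCV 4.12 (cv2) and the standard library are available. Lean on these libraries where they do the work, as an engineer would, in place of code of your own. Each camera call takes 0.05 s, during which the arm holds its last target. There are 200 camera calls.

## Task

Press the raised clamp bar of the jig down until it lies fully home in the blue fork. Then take the red-handled lock pin from its rest and push it through the holes of the fork and the bar, from either side, until its collar is up against the fork, and let go of it. Leave the other things on the bench where they are.

Things in the scene. Friction and masses are not known exactly. Their poses are not given: they have to be found in the camera images.
- jig: The clamping jig, bolted to the bench: aluminium base 260 x 100 x 12 mm with a black foot plate on a cork bed (top 36 mm above the bench), hinge posts at one end (tops 90 mm above the bench) and a blue fork at the other. Origin under the base's centre; x level, from hinge to fork; y level, along the hinge axis and the pin-hole axis; z up.
- bar (a joint): Hinge of the steel clamp bar (20 mm wide, 14 mm thick). 0 = fully down, level, lying in the fork (a stop); grows to 0.9 rad as the free end rises. Stiff friction hinge: the bar stays at any angle it is left at; about 2 to 6 N downward on the press pad moves it. The axis is horizontal, along the jig's y, through point pivot.
- pivot (a point): On the hinge axis of the clamp bar, in the middle of its width, 70 mm above the bench, between two dark steel posts. Axes as the jig's.
- press_pad (a point): Centre of the top face of the orange press pad (40 x 34 mm) on top of the clamp bar, 120 mm from the hinge axis along the bar and 13 mm above the bar's centre line. It moves with the bar: x along the bar to its free end, z out of the pad's face.
- bar_hole (a point): Centre of the 13 mm hole in the lug at the bar's free end, 180 mm from the hinge axis. The lug is 20 mm thick along the hole (y), 40 mm long, 44 mm high. With the bar fully down the hole lines up with those of the fork. Moves with the bar.
- fork_hole (a point): Centre of the blue fork, on the axis of its two 13 mm holes, half-way between its two upright cheeks; 70 mm above the bench. Axes as the jig's: hole axis y. Cheeks 8 mm thick, 44 mm wide, tops 22 mm above the hole axis, outer faces at y = +22 and -22 mm. Outside the cheeks there is only the base plate, its top 58 mm below the hole axis.
- pin_handle (a point): Centre of the red handle (18 mm diameter, 36 mm long) of the loose steel lock pin, about 60 g. x runs along the pin to its nose: handle to x = 18 mm, collar (24 mm diameter) to 22 mm, shank (10 mm diameter) to 82 mm, its last 12 mm tapered to 4 mm. At the start the pin lies level on its rest, axis 45 mm above the bench, with room round the handle.
- rest: Pin rest, fixed to the bench: dark wooden foot 66 x 56 x 8 mm with two grey V saddles that carry the pin's shank, the nearest 24 mm from the handle's centre; the handle overhangs. Origin under its centre; x along the pin to its nose. The handle's centre starts at x = -44 mm.
- pin_mid (a point): Point on the pin's axis 44 mm from the handle's centre towards the nose (22 mm past the collar's face), x along the pin to its nose. It coincides with fork_hole when the pin is fully home, from either side.
- collar: Bystander: loose dark steel ring, 60 mm outside, 36 mm inside, 22 mm high; origin under its centre.
- glue: Bystander: small white bottle with a red cap, 44 mm diameter, 90 mm high; origin under its centre.
- screwdriver: Bystander: screwdriver with green handle lying on the bench; x along its length.
Mind the look-alikes: they are no part of the job. There is more than one size of the part that bears pin_handle; the job needs the smallest.

How it is judged:
By the outcome, as a careful person would: the job done as asked, in the order asked, and still so for the second after the job is handed in, with the robot touching nothing.
It also fails if it takes over 64 s, if anything falls off the work surface, if the arm or the gripper's body presses on something with over 40 N, if the wrist force passes 120 N, or if a joint passes its speed limit or range.

## Working session

There is one attempt and no reset: what is moved stays moved. The work goes in short steps, Python scripts to look and compute and a tool call to move; the robot and the scene stay as the last step left them, time stands still between calls to the robot, and variables do not carry over. Pictures are saved under pics/ and viewed, at most 10 in all, crops included, and the job is handed in when it is done.

Besides the shell and the picture viewer there is one more tool, called after "Emit:" as a command line: name --pt "numbers of a row" for each row, then --argument value for the rest. arm_command: Moves the arm, as the interface text tells. Its arguments: {"type":"object","properties":{"rows":{"type":"array","items":{"type":"array","items":{"type":"number"}}},"squeeze":{"type":"number"}},"required":["rows"]}

```bash
mkdir -p pics; cat > h.py <<'E'
import numpy as np, cv2
from bench import r
from scipy.spatial.transform import Rotation as R
def snap(n,f=None):
    c=r.camera(n)
    if f: cv2.imwrite('pics/'+f,c['color'][:,:,::-1])
    d=c['depth'].astype(float);K=c['intrinsics'];v,u=np.mgrid[0:384,0:512]
    p=np.stack([(u-K[0,2])/K[0,0]*d,-(v-K[1,2])/K[1,1]*d,-d],-1)
    E=c['extrinsics'];w=p@E[:3,:3].T+E[:3,3];w[d==0]=np.nan
    return c,w
E
python3 - <<'E'
from h import *
for n in('top','side'):
    c,w=snap(n,n+'0.png'); np.savez(n+'0.npz',w=w,c=c['color']); print(n,c['intrinsics'],c['extrinsics'])
print(r.get_obs())
E
```

```text
top [[468.87123485   0.         255.36125457]
 [  0.         468.87123485 192.399642  ]
 [  0.           0.           1.        ]] [[ 0.00442011  0.9974211  -0.07163532  0.47302118]
 [-0.99973248  0.00603399  0.02232843  0.04344506]
 [ 0.0227031   0.07151746  0.99718094  1.09938426]
 [ 0.          0.          0.          1.        ]]
side [[380.31254088   0.         256.55444989]
 [  0.         380.31254088 187.6197332 ]
 [  0.           0.           1.        ]] [[ 0.7246653   0.42411666 -0.54312546  0.09701149]
 [-0.68909801  0.4483329  -0.5693343  -0.42356855]
 [ 0.00203685  0.78684349  0.61714924  0.5972123 ]
 [ 0.          0.          0.          1.        ]]
{'t': 0.1, 'joint_pos': array([-72.8233314 ,  26.83325521,  -0.66378328,  91.87598769,
         0.34265359,  61.38549767,  -3.22798225]), 'qd': array([ 0.02840447, -0.15707497,  0.06119653, -0.07927686, -0.05811584,
        0.00880225, -0.03706256]), 'joint_efforts': array([ 9.85802835e-04, -5.33522093e+01,  2.16337619e-02, -2.51965874e+01,
        1.15189247e-02,  4.24443904e-03, -9.44059678e-06]), 'ee_pos': array([0.2183737 , 0.61168753, 0.23040502]), 'tcp_rot': array([-1.79907436e+02,  6.13447359e-03,  1.60352258e+02]), 'force': array([0.14690206, 0.15037801, 1.04788844]), 'moment': array([-0.0423655 , -0.01132915,  0.00774138]), 'gripper_force': 0.0, 'finger_gap': 0.9999514946973577}
```

View pics/top0.png

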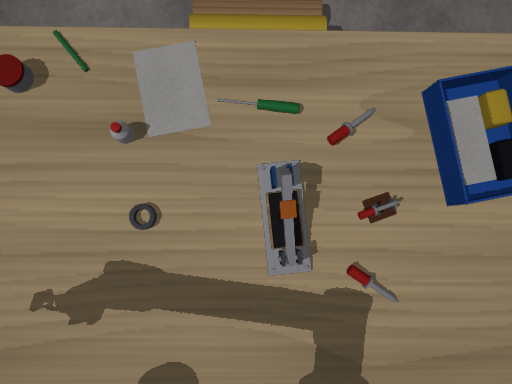

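View pics/side0.png

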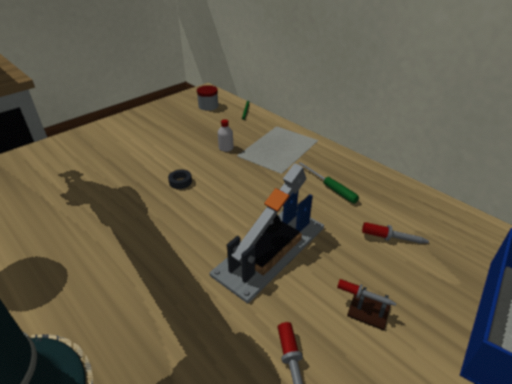

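The top view shows the jig (hinge about (290,258), fork about (280,172), orange pad (288,209)) and the pin on its rest about (380,207), handle at (367,212). The other red-handled pins at (350,130) and (370,280) are larger and lie on the bench.

```bash
python3 - <<'E'
from h import *
def rect(p): 
    (c,s,a)=cv2.minAreaRect((p[:,:2]*1000).astype(np.float32)); return np.round(c,1),np.round(s,1),round(a,1)
for n in('top','side'):
    z=np.load(n+'0.npz');w=z['w'];c=z['c'].astype(int);r_,g,b=c[...,0],c[...,1],c[...,2]
    X,Y,Z=w[...,0],w[...,1],w[...,2]
    hsv=cv2.cvtColor(z['c'],cv2.COLOR_RGB2HSV).astype(int)
    u=np.arange(512)[None]+0*X
    roi=(X>.3)&(X<.65)&(Y>-.12)&(Y<.08)
    base=roi&(Z>.007)&(Z<.017)
    print(n,'bench z',np.nanmedian(Z[(X>.4)&(X<.6)&(Y>.1)&(Y<.2)]))
    print('base',base.sum(),rect(w[base]),np.median(Z[base]))
    orange=roi&(hsv[...,0]>5)&(hsv[...,0]<16)&(hsv[...,1]>200)&(Z>.06)
    print('orange',orange.sum(),rect(w[orange]),w[orange].mean(0),Z[orange].min(),Z[orange].max())
    blue=roi&(hsv[...,0]>100)&(hsv[...,0]<125)&(hsv[...,1]>120)&(Z>.08)
    print('bluetop',blue.sum(),rect(w[blue]),Z[blue].max())
    pr=(X>.35)&(X<.55)&(Y>-.36)&(Y<-.16)&(Z>.02)
    red=pr&((hsv[...,0]<6)|(hsv[...,0]>174))&(hsv[...,1]>180)
    grey=pr&(hsv[...,1]<60)&(Z>.035)
    for k,m in(('red',red),('grey',grey)):
        p=w[m]; print(k,len(p),p.mean(0).round(4),p.min(0).round(3),p.max(0).round(3),rect(p))
    p=w[red|grey];q=p[:,:2]-p[:,:2].mean(0);print('axis',p[:,:2].mean(0),np.linalg.svd(q,full_matrices=False)[2][0])
    p=w[pr|((X>.35)&(X<.55)&(Y>-.36)&(Y<-.16)&(Z>.005)&(Z<.012))]
    print('foot',rect(p))
    im=z['c'][:,:,::-1]
    cr=im[130:290,230:420] if n=='top' else im[150:340,200:430]
    cv2.imwrite(f'pics/{n}crop.png',cv2.resize(cr,None,fx=3.4,fy=3.1 if n!='top' else 3.4,interpolation=cv2.INTER_CUBIC))
E
```

```text
top bench z -6.11841986322137e-05
base 2053 (array([499. , -16.3]), array([275.9, 160.7]), 6.4) 0.011804573328991319
orange 274 (array([508.6, -45.9]), array([35.1, 33.7]), 4.6) [ 0.50888925 -0.04554938  0.13396738] 0.12368011472526064 0.1442874676469259
bluetop 101 (array([583.7, -37. ]), array([43.7, 43. ]), 6.3) 0.09590111910781518
red 330 [ 0.4156 -0.2187  0.0385] [ 0.35  -0.247  0.02 ] [ 0.515 -0.19   0.059] (array([ 433.2, -218.8]), array([ 50.5, 165. ]), 87.4)
grey 169 [ 0.5194 -0.2732  0.0484] [ 0.499 -0.308  0.038] [ 0.538 -0.244  0.061] (array([ 520.8, -277.5]), array([26.3, 64.6]), 20.5)
axis [ 0.45076574 -0.23716624] [-0.95139975  0.30795863]
foot (array([ 449.9, -257.8]), array([198.2, 196.6]), 1.9)
side bench z 0.0007600170262145323
base 1914 (array([494.6, -47.6]), array([260.2, 101.9]), 6.4) 0.012744136054283095
orange 21 (array([505.2, -60.1]), array([14. , 35.3]), 69.9) [ 0.50883342 -0.06043875  0.13323627] 0.12511817905180433 0.1410403364749952
bluetop 107 (array([580.9, -41.6]), array([39.7, 38.4]), 6.2) 0.09458189595593447
red 518 [ 0.4065 -0.2213  0.0385] [ 0.35  -0.249  0.024] [ 0.511 -0.193  0.056] (array([ 431.5, -220.8]), array([ 46.5, 162.2]), 86.2)
grey 282 [ 0.5174 -0.2753  0.0484] [ 0.5   -0.307  0.035] [ 0.537 -0.247  0.06 ] (array([ 519.7, -278.1]), array([23.3, 62.7]), 21.3)
axis [ 0.44559361 -0.24030702] [-0.94962182  0.31339815]
foot (array([ 455.9, -238.7]), array([ 98., 213.]), 67.6)
```

View pics/topcrop.png

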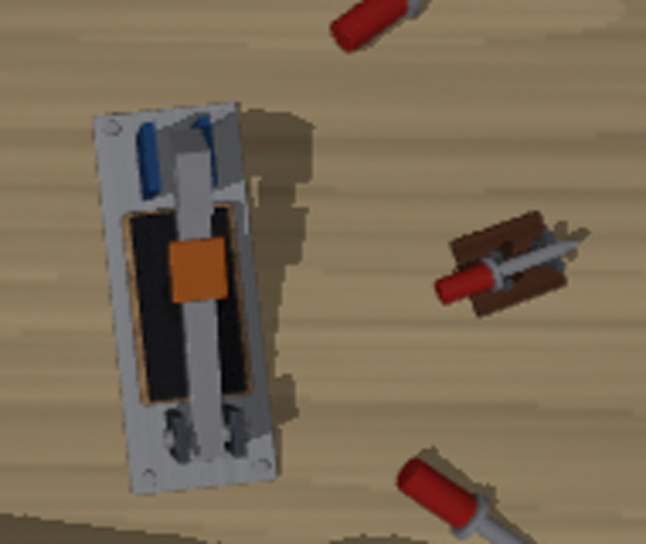

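View pics/sidecrop.png

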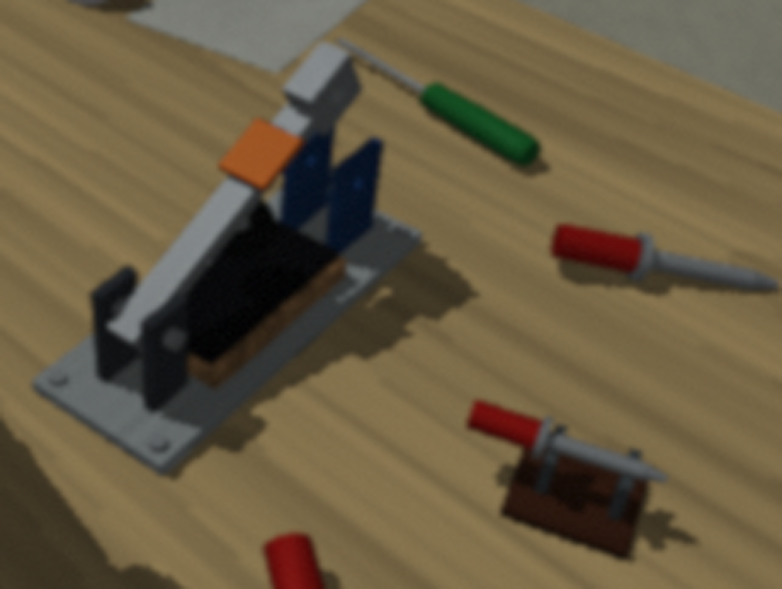

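The crops show the jig with its bar raised about 25°, the hinge at the lower end and the fork at the upper. The smallest pin lies on its rest, with its handle at world about (0.50, -0.22) and its nose towards -y and +x.

```bash
python3 - <<'E'
from h import *
for n in('top','side'):
    z=np.load(n+'0.npz');w=z['w'];X,Y,Z=w[...,0],w[...,1],w[...,2]
    hsv=cv2.cvtColor(z['c'],cv2.COLOR_RGB2HSV).astype(int)
    pr=(X>.46)&(X<.55)&(Y>-.32)&(Y<-.18)
    red=pr&((hsv[...,0]<6)|(hsv[...,0]>174))&(hsv[...,1]>180)&(Z>.03)
    grey=pr&(hsv[...,1]<70)&(Z>.042)
    foot=pr&(Z>.004)&(Z<.012)
    p=w[red|grey];c=p[:,:2].mean(0);d=np.linalg.svd(p[:,:2]-c,full_matrices=False)[2][0];d*=np.sign(d[0])
    P=np.array([-d[1],d[0]])
    for k,m in(('red',red),('grey',grey)):
        q=w[m];t=(q[:,:2]-c)@d;s=(q[:,:2]-c)@P
        print(n,k,len(q),'t',t.min().round(4),t.max().round(4),'s',s.min().round(4),s.max().round(4),'zmax',np.percentile(q[:,2],95).round(4))
    print('c',c,'d',d,np.degrees(np.arctan2(d[1],d[0])))
    q=w[red];print('redrect',cv2.minAreaRect((q[:,:2]*1000).astype(np.float32)))
    print('footrect',cv2.minAreaRect((w[foot][:,:2]*1000).astype(np.float32)))
    # dist from red minimal end
    # jig fork in jig frame
    a=np.radians(6.4);J=np.array([[np.cos(a),np.sin(a)],[-np.sin(a),np.cos(a)]])
    q=w.copy();q[...,:2]=(w[...,:2]-[.4946,-.0476])@J.T
    for nm,m in(('base',(Z>.009)&(Z<.015)),('blue',(hsv[...,0]>100)&(hsv[...,0]<125)&(hsv[...,1]>120)&(Z>.086)),('post',(Z>.085)&(Z<.096))):
        m=m&(abs(q[...,0])<.15)&(abs(q[...,1])<.06)
        if nm=='post': m&=q[...,0]<-.07
        print(nm,m.sum(),(np.percentile(q[m],[1,99],axis=0)*1000).round(1).tolist())
E
```

```text
top red 119 t -0.045 -0.0093 s -0.0089 0.0082 zmax 0.0559
top grey 165 t -0.0082 0.0564 s -0.0139 0.0133 zmax 0.0553
c [ 0.51267281 -0.25487344] d [ 0.33820917 -0.94107096] -70.232195298525
redrect ((503.3137512207031, -229.4548797607422), (16.993196487426758, 35.64714431762695), 18.40174102783203)
footrect ((505.00030517578125, -248.45196533203125), (89.22752380371094, 128.34048461914062), 0.18405817449092865)
base 1767 [[-128.5, -49.2, 9.1], [128.7, 49.8, 14.9]]
blue 96 [[69.2, -20.6, 87.7], [111.5, 22.0, 95.5]]
post 128 [[-104.8, -21.2, 85.5], [-70.3, 22.4, 93.4]]
side red 163 t -0.0457 -0.0131 s -0.0052 0.0087 zmax 0.0554
side grey 278 t -0.0109 0.0525 s -0.0113 0.013 zmax 0.0549
c [ 0.51128481 -0.25932329] d [ 0.38324143 -0.92364821] -67.46539080514894
redrect ((501.2710876464844, -231.6974639892578), (13.28232192993164, 32.80615997314453), 17.790754318237305)
footrect ((510.98504638671875, -256.5205993652344), (53.89772033691406, 100.47245788574219), 21.33578872680664)
base 1732 [[-129.1, -50.2, 9.4], [126.0, 47.7, 14.8]]
blue 62 [[67.5, -22.8, 86.5], [105.0, 14.3, 94.6]]
post 189 [[-104.4, -22.2, 85.1], [-70.6, 21.6, 92.3]]
```

Emit:
arm_command --pt "-0.15 -0.16 0 0 0 0 1" --pt "-0.3 -0.31 0 0 0 0 1" --pt "-0.45 -0.47 0 0 0 0 1" --pt "-0.6 -0.63 0 0 0 0 1" --pt "-0.75 -0.79 0 0 0 0 1" --pt "-0.83 -0.87 0 0 0 0 1" --pt "-0.83 -0.87 0 0 0 0 1" --pt "-0.83 -0.87 0 0 0 0 1" --pt "-0.83 -0.87 0 0 0 0 1" --pt "-0.83 -0.87 0 0 0 0 1"

```text
t: 0.93
ee_pos: [0.3156, 0.3937, 0.2312]
tcp_rot: [180.0, -0.0, 160.5]
force: [-0.1, -0.8, -0.2]
finger_gap: -0.003
gripper_force: 0.0
```

Emit:
arm_command --pt "-0.15 -0.16 0 0 0 0 1" --pt "-0.3 -0.31 0 0 0 0 1" --pt "-0.45 -0.47 0 0 0 0 1" --pt "-0.6 -0.63 0 0 0 0 1" --pt "-0.75 -0.79 0 0 0 0 1" --pt "-0.83 -0.87 0 0 0 0 1" --pt "-0.83 -0.87 0 0 0 0 1" --pt "-0.83 -0.87 0 0 0 0 1" --pt "-0.83 -0.87 0 0 0 0 1" --pt "-0.83 -0.87 0 0 0 0 1"

```text
t: 1.77
ee_pos: [0.4136, 0.1748, 0.2311]
tcp_rot: [-180.0, -0.0, 160.6]
force: [-0.1, 0.3, 0.2]
finger_gap: -0.0
gripper_force: 0.0
```

Emit:
arm_command --pt "-0.15 -0.16 0 0 0 0.16 1" --pt "-0.3 -0.31 0 0 0 0.32 1" --pt "-0.45 -0.47 0 0 0 0.48 1" --pt "-0.6 -0.63 0 0 0 0.64 1" --pt "-0.75 -0.79 0 0 0 0.8 1" --pt "-0.83 -0.87 0 0 0 0.9 1" --pt "-0.83 -0.87 0 0 0 1 1" --pt "-0.83 -0.87 0 0 0 1 1" --pt "-0.83 -0.87 0 0 0 1 1" --pt "-0.83 -0.87 0 0 0 1 1"

```text
t: 2.6
ee_pos: [0.5118, -0.0445, 0.231]
tcp_rot: [-180.0, -0.1, 115.7]
force: [-1.2, 1.3, -0.2]
finger_gap: -0.005
gripper_force: 0.0
```

```bash
cat >> h.py <<'E'
def to(pos,yaw):
    o=r.get_obs();A=R.from_euler('xyz',o['tcp_rot'],degrees=True);B=R.from_euler('xyz',[180,0,yaw],degrees=True)
    s=A.inv().apply(np.array(pos)-o['ee_pos'])/.2;t=np.degrees((A.inv()*B).as_rotvec())/45
    print('t',o['t'],o['ee_pos'].round(4),o['tcp_rot'].round(2),'F',o['force'].round(1),'gap',round(o['finger_gap'],3),o['gripper_force'])
    print('  shift',s.round(3),'turn',t.round(3))
E
python3 -c "
from h import *
to([.512,-.0455,.15],110);to([.512,-.0455,.15],115)"
```

```text
t 2.6 [ 0.5118 -0.0445  0.231 ] [-1.7997e+02 -6.0000e-02  1.1569e+02] F [-1.2  1.3 -0.2] gap -0.005 0.0
  shift [-0.005 -0.001  0.405] turn [-0.001 -0.001  0.127]
t 2.6 [ 0.5118 -0.0445  0.231 ] [-1.7997e+02 -6.0000e-02  1.1569e+02] F [-1.2  1.3 -0.2] gap -0.005 0.0
  shift [-0.005 -0.001  0.405] turn [-0.001 -0.001  0.015]
```

Emit:
arm_command --pt "0 0 0.15 0 0 0.1 1" --pt "0 0 0.3 0 0 0.13 1" --pt "0 0 0.38 0 0 0.13 1" --pt "0 0 0.42 0 0 0.13 1" --pt "0 0 0.46 0 0 0.13 1" --pt "0 0.005 0.49 0 0 0.13 1" --pt "-0.005 0.01 0.52 0 0 0.13 1" --pt "-0.01 0.02 0.55 0 0 0.13 1" --pt "-0.01 0.03 0.58 0 0 0.13 1" --pt "-0.015 0.04 0.61 0 0 0.13 1"

```text
t: 3.43
ee_pos: [0.5216, -0.046, 0.1094]
tcp_rot: [179.9, 0.0, 109.5]
force: [1.3, 0.6, 1.8]
finger_gap: 0.001
gripper_force: 1.0
```

Emit:
arm_command --pt "0 0.005 0.02 0 0 0 1" --pt "0 0.01 0.04 0 0 0 1" --pt "-0.005 0.01 0.06 0 0 0 1" --pt "-0.005 0.015 0.07 0 0 0 1" --pt "-0.005 0.015 0.08 0 0 0 1" --pt "-0.005 0.02 0.09 0 0 0 1" --pt "-0.005 0.02 0.1 0 0 0 1" --pt "-0.005 0.02 0.11 0 0 0 1" --pt "-0.005 0.02 0.12 0 0 0 1" --pt "-0.005 0.02 0.12 0 0 0 1"

```text
t: 4.27
ee_pos: [0.5246, -0.0457, 0.085]
tcp_rot: [-180.0, -0.0, 109.5]
force: [0.4, 0.6, -0.0]
finger_gap: 0.001
gripper_force: 0.0
```

```bash
python3 -c "
from h import *
to([.5245,-.0442,.083],110)"
```

```text
t 4.2667 [ 0.5246 -0.0457  0.085 ] [-179.99   -0.    109.5 ] F [ 0.4  0.6 -0. ] gap 0.001 0.042014609630314226
  shift [0.007 0.002 0.01 ] turn [-0.    -0.    -0.011]
```

Emit:
arm_command --pt "0 0 0.003 0 0 0 1" --pt "0 0 0.006 0 0 0 1" --pt "0 0 0.009 0 0 0 1" --pt "0 0 0.012 0 0 0 1" --pt "0 0 0.014 0 0 0 1" --pt "0 0 0.016 0 0 0 1" --pt "0 0 0.018 0 0 0 1" --pt "0 0 0.018 0 0 0 1" --pt "0 0 0.018 0 0 0 1" --pt "0 0 0.018 0 0 0 1"

```text
t: 5.1
ee_pos: [0.5248, -0.0456, 0.083]
tcp_rot: [180.0, -0.1, 109.5]
force: [-3.1, -0.3, 13.8]
finger_gap: -0.001
gripper_force: 7.2
```

```bash
python3 - <<'E'
from h import *
c,w=snap('side','side1.png');c2,w2=snap('top')
im=c['color'][:,:,::-1][140:300,200:340]
cv2.imwrite('pics/side1c.png',cv2.resize(im,None,fx=3.7,fy=3.7,interpolation=cv2.INTER_CUBIC))
to([.5245,-.0442,.083],110)
E
```

```text
t 5.2 [ 0.5247 -0.0456  0.083 ] [ 1.7997e+02 -6.0000e-02  1.0950e+02] F [-3.6  0.  14.5] gap 0.002 7.207283783209277
  shift [ 0.007  0.001 -0.   ] turn [ 0.001 -0.001 -0.011]
```

View pics/side1c.png

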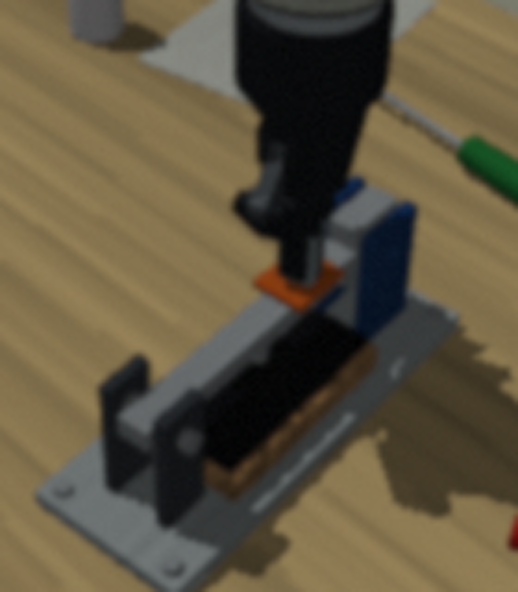

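Emit:
arm_command --pt "0 0 -0.15 0 0 0 1" --pt "0 0 -0.3 0 0 0 1" --pt "-0.1 -0.05 -0.4 0 0 0 0" --pt "-0.28 -0.14 -0.4 0 0 0 -1" --pt "-0.46 -0.23 -0.4 0 0 0 -1" --pt "-0.64 -0.32 -0.4 0 0 0 -1" --pt "-0.83 -0.41 -0.35 0 0 0 -1" --pt "-0.83 -0.41 -0.35 0 0 0 -1" --pt "-0.83 -0.41 -0.35 0 0 0 -1" --pt "-0.83 -0.41 -0.35 0 0 0 -1"

```text
t: 6.03
ee_pos: [0.5024, -0.229, 0.1512]
tcp_rot: [-180.0, -0.1, 109.5]
force: [0.1, 1.0, 0.0]
finger_gap: 1.0
gripper_force: 0.0
```

```bash
python3 - <<'E'
from h import *
to([.5033,-.2295,.026],110)
c,w=snap('side');X,Y,Z=w[...,0],w[...,1],w[...,2]
hsv=cv2.cvtColor(c['color'],cv2.COLOR_RGB2HSV).astype(int)
a=np.radians(6.4);J=np.array([[np.cos(a),np.sin(a)],[-np.sin(a),np.cos(a)]])
q=w.copy();q[...,:2]=(w[...,:2]-[.4946,-.0476])@J.T
for x0,x1 in((-.06,0),(.06,.066),(.075,.108)):
    m=(q[...,0]>x0)&(q[...,0]<x1)&(abs(q[...,1])<.007)&(Z>.05);print(x0,m.sum(),np.median(Z[m]))
m=(q[...,0]>.01)&(q[...,0]<.055)&(abs(q[...,1])<.02)&(Z>.05)&(hsv[...,1]>200);print('pad',m.sum(),np.median(Z[m]))
m=(abs(q[...,0]-.09)<.03)&(abs(q[...,1])<.03)&(hsv[...,0]>100)&(hsv[...,0]<125)&(hsv[...,1]>120)&(Z>.06);print('blue',np.percentile(Z[m],98))
E
```

```text
t 6.0333 [ 0.5024 -0.229   0.1512] [-1.7996e+02 -8.0000e-02  1.0948e+02] F [0.1 1.  0. ] gap 1.0 0.0
  shift [-0.005  0.004  0.626] turn [-0.001 -0.002 -0.012]
-0.06 164 0.07788644931812244
0.06 12 0.07768680356631574
0.075 63 0.09273835629431137
pad 183 0.08374761087046523
blue 0.0940986815495156
```

Emit:
arm_command --pt "-0.005 0.005 0.1 0 0 0 -1" --pt "-0.005 0.005 0.2 0 0 0 -1" --pt "-0.005 0.005 0.3 0 0 0 -1" --pt "-0.005 0.005 0.4 0 0 0 -1" --pt "-0.005 0.005 0.5 0 0 0 -1" --pt "-0.005 0.005 0.57 0 0 0 -1" --pt "-0.005 0.005 0.625 0 0 0 -1" --pt "-0.005 0.005 0.625 0 0 0 -1" --pt "-0.005 0.005 0.625 0 0 0 -1" --pt "-0.005 0.005 0.625 0 0 0 -1"

```text
t: 6.92
ee_pos: [0.5049, -0.2299, 0.0275]
tcp_rot: [179.9, 0.0, 109.6]
force: [-0.2, 0.6, 0.1]
finger_gap: 0.997
gripper_force: 0.0
```

Emit:
arm_command --pt "0 0 0 0 0 0 0" --pt "0 0 0 0 0 0 0.2" --pt "0 0 0 0 0 0 0.4" --pt "0 0 0 0 0 0 0.6" --pt "0 0 0 0 0 0 0.8" --pt "0 0 0 0 0 0 1" --pt "0 0 0 0 0 0 1" --pt "0 0 0 0 0 0 1" --pt "0 0 0 0 0 0 1" --pt "0 0 0 0 0 0 1" --squeeze 40

```text
t: 7.75
ee_pos: [0.5043, -0.2302, 0.0268]
tcp_rot: [180.0, 0.0, 109.5]
force: [1.3, 1.2, 1.5]
finger_gap: 0.199
gripper_force: 38.9
```

```bash
python3 - <<'E'
from h import *
c,w=snap('side');c2,w2=snap('top')
a=c['color'][:,:,::-1][230:350,300:430];b=c2['color'][:,:,::-1][150:270,310:440]
cv2.imwrite('pics/grasp.png',np.hstack([cv2.resize(i,(400,370),interpolation=cv2.INTER_CUBIC) for i in(a,b)]))
to([.5033,-.2295,.026],110)
E
```

```text
t 7.85 [ 0.5043 -0.2302  0.0268] [1.7997e+02 1.0000e-02 1.0951e+02] F [1.4 0.4 0.8] gap 0.195 38.941782116889954
  shift [ 0.005 -0.004  0.004] turn [ 0.001  0.    -0.011]
```

View pics/grasp.png

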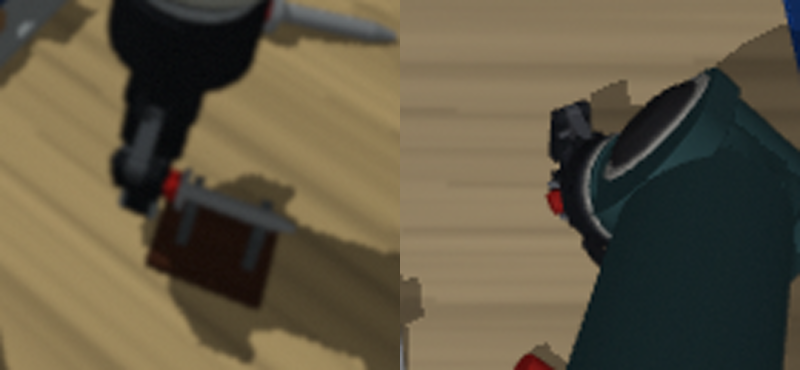

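Emit:
arm_command --pt "0 0 -0.05 0 0 0 1" --pt "0 0 -0.15 0 0 0 1" --pt "0 0 -0.3 0 0 0 1" --pt "0 0 -0.45 0 0 0 1" --pt "0 0 -0.6 0 0 0 1" --pt "0.1 0.05 -0.67 0 0 0 1" --pt "0.25 0.15 -0.67 0 0 0 1" --pt "0.4 0.25 -0.67 0 0 0 1" --pt "0.55 0.34 -0.67 0 0 0 1" --pt "0.67 0.42 -0.67 0 0 0 1"

```text
t: 8.68
ee_pos: [0.5381, -0.0733, 0.1611]
tcp_rot: [-180.0, -0.1, 109.6]
force: [-0.6, 0.0, -0.5]
finger_gap: 0.197
gripper_force: 39.1
```

Emit:
arm_command --pt "0.13 0.08 0 0 0 0.05 1" --pt "0.26 0.16 0 0 0 0.1 1" --pt "0.39 0.24 0 0 0 0.15 1" --pt "0.5 0.32 0 0 0 0.2 1" --pt "0.6 0.38 0 0 0 0.25 1" --pt "0.66 0.42 0 0 0 0.29 1" --pt "0.66 0.42 0 0 0 0.29 1" --pt "0.66 0.42 0 0 0 0.29 1" --pt "0.66 0.42 0 0 0 0.29 1" --pt "0.66 0.42 0 0 0 0.29 1"

```text
t: 9.52
ee_pos: [0.5733, 0.0747, 0.1609]
tcp_rot: [-180.0, 0.0, 96.3]
force: [0.4, -0.1, -0.1]
finger_gap: 0.195
gripper_force: 39.1
```

```bash
python3 - <<'E'
from h import *
to([.5712,.0767,.052],96.4)
c,w=snap('side','s2.png');c2,w2=snap('top','t2.png')
a=c['color'][:,:,::-1][110:260,200:350];b=c2['color'][:,:,::-1][120:270,180:330]
cv2.imwrite('pics/pre.png',np.hstack([cv2.resize(i,(400,400),interpolation=cv2.INTER_CUBIC) for i in(a,b)]))
E
```

```text
t 9.5167 [0.5733 0.0747 0.1609] [-1.7999e+02  3.0000e-02  9.6330e+01] F [ 0.4 -0.1 -0.1] gap 0.195 39.07873749732971
  shift [ 0.011 -0.009  0.545] turn [-0.     0.001 -0.001]
```

View pics/pre.png

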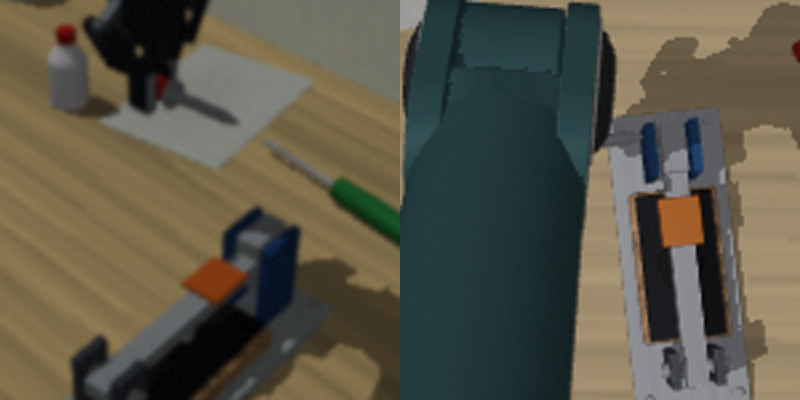

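Emit:
arm_command --pt "0.01 -0.01 0.1 0 0 0 1" --pt "0.01 -0.01 0.2 0 0 0 1" --pt "0.01 -0.01 0.3 0 0 0 1" --pt "0.01 -0.01 0.4 0 0 0 1" --pt "0.01 -0.01 0.48 0 0 0 1" --pt "0.01 -0.01 0.52 0 0 0 1" --pt "0.01 -0.01 0.545 0 0 0 1" --pt "0.01 -0.01 0.545 0 0 0 1" --pt "0.01 -0.01 0.545 0 0 0 1" --pt "0.01 -0.01 0.545 0 0 0 1"

```text
t: 10.45
ee_pos: [0.5722, 0.0783, 0.0527]
tcp_rot: [179.9, -0.0, 96.4]
force: [-0.2, 0.1, 0.2]
finger_gap: 0.195
gripper_force: 39.1
```

```bash
python3 - <<'E'
from h import *
to([.5712,.0767,.052],96.4)
o=r.get_obs();c,w=snap('side');c2,w2=snap('top')
A=R.from_euler('xyz',o['tcp_rot'],degrees=True)
q=A.inv().apply(np.nan_to_num(w.reshape(-1,3)-o['ee_pos'],nan=9)).reshape(w.shape)*1000
m=(q[...,0]<-26)&(q[...,0]>-90)&(abs(q[...,1])<9)&(q[...,2]<-8)&(q[...,2]>-32)
print('pin from TCP',m.sum())
for a in range(-85,-20,10):
    k=m&(abs(q[...,0]-a)<5)
    if k.sum()>3: print(a,k.sum(),np.percentile(q[k][:,1],[5,50,95]).round(1),np.percentile(q[k][:,2],[5,50,95]).round(1))
print('nose',q[m][:,0].min() if m.any() else '')
# fork refine
a=np.radians(6.4);J=np.array([[np.cos(a),np.sin(a)],[-np.sin(a),np.cos(a)]])
for n,C,W in(('side',c,w),('top',c2,w2)):
    hsv=cv2.cvtColor(C['color'],cv2.COLOR_RGB2HSV).astype(int);g=W.copy();g[...,:2]=(W[...,:2]-[.4946,-.0476])@J.T;g*=1000
    b=(hsv[...,0]>100)&(hsv[...,0]<125)&(hsv[...,1]>110)&(abs(g[...,0]-90)<40)&(abs(g[...,1])<30)&(g[...,2]>30)
    for s in(1,-1):
        k=b&(g[...,1]*s>8); 
        if k.sum()>5:print(n,s,k.sum(),np.percentile(g[k],[2,98],axis=0).round(1).tolist())
E
```

```text
t 10.45 [0.5722 0.0783 0.0527] [ 1.7989e+02 -1.0000e-02  9.6450e+01] F [-0.2  0.1  0.2] gap 0.195 39.07627522945404
  shift [-0.007 -0.006  0.004] turn [ 0.002 -0.     0.001]
pin from TCP 97
-75 16 [-4.5 -1.3  1.2] [-23.2 -20.7 -17.4]
-65 19 [-4.9 -2.9  1.8] [-24.3 -22.  -16.2]
-55 17 [-4.7 -3.7  2.4] [-23.9 -22.  -17. ]
-45 18 [-4.8 -2.7  1.7] [-23.  -21.9 -17.2]
-35 20 [-6.2 -3.1  2.7] [-24.3 -22.7 -18.9]
-25 6 [-5.4 -3.9  1.9] [-24.9 -23.3 -19.9]
nose -80.69721205206241
side 1 62 [[68.4, 13.4, 72.6], [105.5, 19.7, 94.3]]
side -1 315 [[67.5, -23.1, 30.9], [106.7, -15.3, 93.3]]
top 1 109 [[68.0, 14.8, 37.0], [111.1, 22.1, 94.6]]
top -1 105 [[67.9, -21.3, 45.1], [109.7, -13.9, 94.9]]
```

Emit:
arm_command --pt "0 -0.006 0.004 0 0 0 1" --pt "0 -0.006 0.004 0 0 0 1" --pt "-0.02 -0.006 0.004 0 0 0 1" --pt "-0.04 -0.006 0.004 0 0 0 1" --pt "-0.06 -0.006 0.004 0 0 0 1" --pt "-0.08 -0.006 0.004 0 0 0 1" --pt "-0.09 -0.006 0.004 0 0 0 1" --pt "-0.1 -0.006 0.004 0 0 0 1" --pt "-0.11 -0.006 0.004 0 0 0 1" --pt "-0.12 -0.006 0.004 0 0 0 1"

```text
t: 11.38
ee_pos: [0.573, 0.0543, 0.0509]
tcp_rot: [180.0, -0.0, 96.5]
force: [0.7, 0.4, -0.3]
finger_gap: 0.2
gripper_force: 39.1
```

```bash
cat >> h.py <<'E'
def ins():
    o=r.get_obs();d=o['ee_pos']-[.584,-.0376,.0518];a=np.radians(6.4)
    print('along',(d[:2]@[-np.sin(a),np.cos(a)]*1000).round(2),'across',(d[:2]@[np.cos(a),np.sin(a)]*1000).round(2),'z',(d[2]*1000).round(2),'F',o['force'].round(1),o['moment'].round(2),o['tcp_rot'].round(2))
E
python3 -c "
from h import *
ins()"
```

```text
along 92.56 across -0.71 z -0.9 F [ 0.7  0.4 -0.3] [ 0.14 -0.04  0.04] [ 1.7999e+02 -1.0000e-02  9.6460e+01]
```

Emit:
arm_command --pt "0 0.003 -0.003 0 0 0 1" --pt "-0.01 0.003 -0.003 0 0 0 1" --pt "-0.02 0.003 -0.003 0 0 0 1" --pt "-0.03 0.003 -0.003 0 0 0 1" --pt "-0.04 0.003 -0.003 0 0 0 1" --pt "-0.05 0.003 -0.003 0 0 0 1" --pt "-0.06 0.003 -0.003 0 0 0 1" --pt "-0.07 0.003 -0.003 0 0 0 1" --pt "-0.08 0.003 -0.003 0 0 0 1" --pt "-0.09 0.003 -0.003 0 0 0 1"

```text
t: 12.22
ee_pos: [0.5755, 0.0364, 0.0515]
tcp_rot: [-180.0, 0.0, 96.5]
force: [-0.2, -0.1, -0.6]
finger_gap: 0.193
gripper_force: 39.2
```

```bash
python3 -c "
from h import *
ins()"
```

```text
along 74.44 across -0.16 z -0.31 F [-0.2 -0.1 -0.6] [ 0.01 -0.02  0.03] [-180.      0.     96.46]
```

Entering freely; the nose is through the bar lug.

Emit:
arm_command --pt "-0.015 0 0 0 0 0 1" --pt "-0.03 0 0 0 0 0 1" --pt "-0.045 0 0 0 0 0 1" --pt "-0.06 0 0 0 0 0 1" --pt "-0.075 0 0 0 0 0 1" --pt "-0.09 0 0 0 0 0 1" --pt "-0.105 0 0 0 0 0 1" --pt "-0.115 0 0 0 0 0 1" --pt "-0.125 0 0 0 0 0 1" --pt "-0.13 0 0 0 0 0 1"

```text
t: 13.05
ee_pos: [0.5785, 0.0103, 0.0515]
tcp_rot: [180.0, 0.0, 96.4]
force: [0.3, 0.3, -0.5]
finger_gap: 0.198
gripper_force: 39.2
```

```bash
python3 -c "
from h import *
ins()"
```

```text
along 48.26 across -0.14 z -0.29 F [ 0.3  0.3 -0.5] [ 0.02 -0.03  0.03] [1.800e+02 1.000e-02 9.644e+01]
```

Emit:
arm_command --pt "-0.003 0 0 0 0 0 1" --pt "-0.006 0 0 0 0 0 1" --pt "-0.009 0 0 0 0 0 1" --pt "-0.012 0 0 0 0 0 1" --pt "-0.014 0 0 0 0 0 1" --pt "-0.016 0 0 0 0 0 1" --pt "-0.018 0 0 0 0 0 1" --pt "-0.02 0 0 0 0 0 1" --pt "-0.022 0 0 0 0 0 1" --pt "-0.022 0 0 0 0 0 1"

```text
t: 13.88
ee_pos: [0.5789, 0.0067, 0.0515]
tcp_rot: [-180.0, -0.0, 96.5]
force: [0.1, 0.5, 0.5]
finger_gap: 0.194
gripper_force: 39.2
```

```bash
python3 -c "
from h import *
ins()"
```

```text
along 44.57 across -0.1 z -0.3 F [0.1 0.5 0.5] [ 0.2   0.04 -0.  ] [-1.800e+02 -2.000e-02  9.646e+01]
```

Emit:
arm_command --pt "-0.002 0 0 0 0 0 1" --pt "-0.004 0 0 0 0 0 1" --pt "-0.006 0 0 0 0 0 1" --pt "-0.008 0 0 0 0 0 1" --pt "-0.01 0 0 0 0 0 1" --pt "-0.011 0 0 0 0 0 1" --pt "-0.012 0 0 0 0 0 1" --pt "-0.013 0 0 0 0 0 1" --pt "-0.014 0 0 0 0 0 1" --pt "-0.014 0 0 0 0 0 1"

```text
t: 14.72
ee_pos: [0.5789, 0.0066, 0.0514]
tcp_rot: [-180.0, -0.2, 96.6]
force: [-0.9, 8.2, 0.2]
finger_gap: 0.195
gripper_force: 39.3
```

```bash
python3 -c "
from h import *
ins()"
```

```text
along 44.49 across -0.14 z -0.36 F [-0.9  8.2  0.2] [ 1.59  0.3  -0.04] [-179.96   -0.2    96.57]
```

Emit:
arm_command --pt "0 0 0 0 0 0 0.4" --pt "0 0 0 0 0 0 0" --pt "0 0 0 0 0 0 -0.5" --pt "0 0 0 0 0 0 -1" --pt "0 0 0 0 0 0 -1" --pt "0 0 0 0 0 0 -1" --pt "0 0 0 0 0 0 -1" --pt "0 0 0 0 0 0 -1" --pt "0 0 0 0 0 0 -1" --pt "0 0 0 0 0 0 -1"

```text
t: 15.55
ee_pos: [0.5793, 0.0036, 0.0515]
tcp_rot: [180.0, -0.0, 96.5]
force: [0.3, 0.1, 0.8]
finger_gap: 1.001
gripper_force: 0.0
```

Emit:
arm_command --pt "0 0 -0.05 0 0 0 -1" --pt "0 0 -0.15 0 0 0 -1" --pt "0 0 -0.3 0 0 0 -1" --pt "0 0 -0.45 0 0 0 -1" --pt "0 0 -0.6 0 0 0 -1" --pt "0.15 0 -0.7 0 0 0 -1" --pt "0.35 0 -0.7 0 0 0 -1" --pt "0.55 0 -0.7 0 0 0 -1" --pt "0.75 0 -0.7 0 0 0 -1" --pt "0.9 0 -0.7 0 0 0 -1"

```text
t: 16.38
ee_pos: [0.5582, 0.1864, 0.1926]
tcp_rot: [179.9, -0.1, 96.6]
force: [0.4, -0.1, 0.3]
finger_gap: 0.999
gripper_force: 0.0
```

```bash
python3 - <<'E'
from h import *
c,w=snap('side','s3.png');c2,w2=snap('top','t3.png')
a=c['color'][:,:,::-1][140:260,230:350];b=c2['color'][:,:,::-1][130:250,210:330]
cv2.imwrite('pics/end.png',np.hstack([cv2.resize(i,(400,400),interpolation=cv2.INTER_CUBIC) for i in(a,b)]))
ins()
a=np.radians(6.4);J=np.array([[np.cos(a),np.sin(a)],[-np.sin(a),np.cos(a)]])
for n,C,W in(('side',c,w),('top',c2,w2)):
    hsv=cv2.cvtColor(C['color'],cv2.COLOR_RGB2HSV).astype(int);g=W.copy();g[...,:2]=(W[...,:2]-[.584,-.0376])@J.T;g*=1000
    red=((hsv[...,0]<6)|(hsv[...,0]>174))&(hsv[...,1]>180)&(abs(g[...,0])<25)&(abs(g[...,1])<90)
    if red.any(): print(n,red.sum(),np.percentile(g[red],[2,98],axis=0).round(1).tolist())
    m=(abs(g[...,0])<6)&(g[...,1]<-25)&(g[...,1]>-60)&(abs(g[...,2]-70)<9)
    if m.any(): print('nose',g[m].min(0),g[m].max(0))
    m=(g[...,0]>-150)&(g[...,0]<-90)&(abs(g[...,1])<7)&(g[...,2]>50);print('bar',np.nanmedian(g[m][:,2]))
E
```

```text
along 229.0 across -1.02 z 140.11 F [-0.2 -1.   0.4] [-0.02 -0.02  0.06] [180.    -0.18  97.03]
side 81 [[-8.7, 33.9, 67.7], [4.1, 59.1, 78.9]]
nose [ -3.39085689 -37.05894578  67.1054405 ] [  3.56311879 -25.05542308  74.55412198]
bar 77.87010709589664
top 106 [[-7.1, 28.8, 70.6], [7.3, 61.3, 80.4]]
nose [ -3.38679955 -36.23588459  69.20875223] [  3.74288688 -25.2675142   74.17809551]
bar 76.8234252406903
```

View pics/end.png

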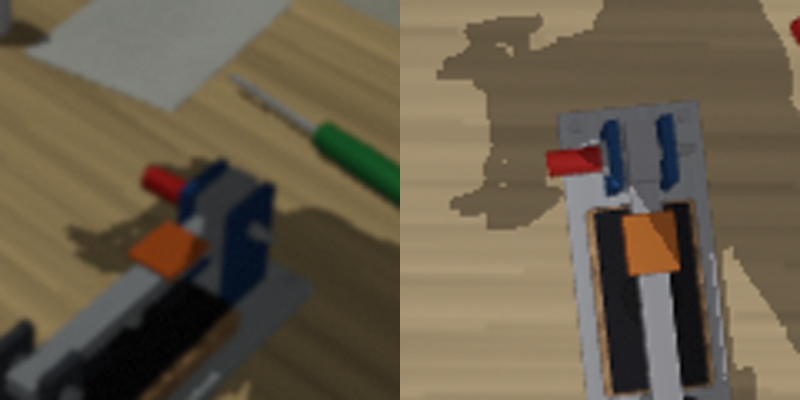

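The pin is fully home: the nose sticks out on the far side at y ≈ -37 mm and the collar is at the fork. The bar is level and the gripper is clear.

```bash
python3 -c "
from bench import r
print(r.job_done())"
```

```text
the job is handed in; nothing more can be done
None
```

The clamp bar is fully down in the fork, and the smallest lock pin is pushed through until its collar met the fork, then released. I touched none of the other things on the bench. I handed the job in at about 16.5 s of the 64 s allowed; no verdict was returned.

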